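# Back the feed wheel off one notch

### The job

The strip feeder has been wound one tooth too far. With a fingertip lift its pawl clear of the ratchet wheel by the thumb bar, push the wheel backward (its top toward the pawl) by exactly one notch at a peg, and tip the pawl down again so that it sits in that next notch. Only push, gently, without forcing or pinching anything, and leave the loose parts round the unit standing where they are.

Things in the scene. Friction and masses are not known exactly. Their poses are not given: they have to be found in the camera images.
- unit: strip-feed unit bolted to the table: black base plate 195 x 290 x 12 mm (unit x -120..75, y -175..115), rubber feed roller between plates (x -111..-18, up to z 121). Origin: on the table below the middle of the ratchet wheel. z up; x along the wheel's shaft, from the roller out through the pegged face; y level, in the wheel's plane, away from the pawl (pawl on the -y side)
- wheel_centre (a point): centre of the steel ratchet wheel, fixed, 95 mm above the table, axes as the unit's. Wheel 12 mm thick (unit x -6..6 mm), 8 saw teeth 45 degrees apart, tip radius 70, root radius 55 mm. On the face at x = 6 mm four pegs stick out to x = 52 mm: 10 mm dia., 50 mm from the centre, 90 degrees apart
- wheel (a joint): turn of the ratchet wheel about unit x, rad. Positive = backward: its top moves toward the pawl (unit -y). 0 = a tooth's steep face bears on the lowered pawl, which blocks it from going further back; it starts at 0 to -0.12 (slack). One notch back = +0.785 (45 degrees). Turns stiffly (about 3 N at a peg) and stays where it is left
- pawl (a joint): swing of the pawl, rad: 0 = down in the notch, grows as it is lifted, 1.25 = thrown back on its stop; 0.25 clears the teeth. No spring, only its weight: below about 0.5 it falls onto the wheel, beyond that it falls back to its stop and stays there. Lowered, it reaches 0 if the wheel is 0 to about 0.2 rad short of the next steep face; on a tooth tip it stays up
- push_peg (a point): mid-length of the peg nearest the wheel's top at the start (10 mm dia., 46 mm long, along unit x); turns with the wheel. Start: unit x 29, y about 20 to 26, z about 141 to 138 mm; one notch back: y about -18, z about 142 mm
- thumb_bar (a point): a point on the pawl's thumb bar, a steel rod 12 mm dia. along unit x (x -8..54, this point at x = 30 mm) at the end of the pawl's 85 mm lever. Pawl down: unit y -54, z 178 mm, above the wheel's shoulder; thrown back: y about -152, z about 157 mm. Free room on both sides. About 0.5 N moves it
- pawl_hinge (a point): the pawl's hinge, fixed, unit y -89, z 100 mm, its axis along unit x. The pawl is a 65 x 12 x 10 mm steel strut in the wheel's plane, from here to the notch, with its lever above it
- tee: small grey push-in tee fitting, 22 mm dia., 30 mm tall, standing on the unit's base plate in front of the strip guide; bystander. Origin: centre of its underside
- valve: black valve block 30 x 60 x 52 mm beside the unit on its +y side; bystander. Origin: centre of its underside
- gauge: round pressure gauge, 42 mm dia., on a small black foot, 55 mm tall, in front of the toothed wheel; bystander. Origin: centre of its underside
- air_cylinder: small pneumatic cylinder lying down, 165 mm long with its rod, 32 mm high; bystander. Origin: under the barrel's middle
- screwdriver: screwdriver lying on the table; bystander. Origin: underside of its middle
- limit_switch: black limit switch 25 x 45 x 42 mm with a small white roller; bystander. Origin: centre of its underside
- oil_bowl: closed grey jar 48 mm dia., 75 mm tall; bystander. Origin: centre of its underside

How it is judged:
By the outcome, as a careful person would: the job done as asked, in the order asked, and still so for the second after the job is handed in, with the robot touching nothing.
It also fails if it takes over 54 s, if anything falls off the work surface, if the arm or the gripper's body presses on something with over 40 N, if the wrist force passes 120 N, or if a joint passes its speed limit or range.

### The arm

A 7-joint arm with a two-finger parallel gripper is mounted at the origin on the work surface. World frame = base frame: x ahead of the robot, y to its left, z up, the work surface at z = 0. Lengths are in m, angles in rad, forces in N, time in s.
With the tool pointing down it reaches from about 0.425 to 0.925 m from the base axis. Payload 6.8 kg.
Tool frame: the origin (TCP) lies at the very end of the fingers, on their centre line; the grasp point (between the pads) lies 19 mm behind it (bot.grasp_offset is the distance from the TCP to the grasp point, in m); z points along the fingers, y is the direction in which the jaws open and shut (so a half turn about z gives the same grasp; the last joint's range is limited). The gripper opens to 85 mm and grips with 20 to 120 N. Pads are 22 mm wide; open, the fingers measure 114 mm over their backs; the gripper's body (76 mm by 85 mm) begins 54 mm behind the grasp point. The pads swing forward as they close: fully open they stand 13 mm farther back than shut.
Start: joints at [-1.226, 0.477, 0.022, 1.555, -0.011, 1.109, -0.083], TCP at [0.295, 0.607, 0.231] pointing down, gripper open.
Joint ranges: [-2.96, 2.96], [-0.34, 2.1], [-1.41, 1.46], [0.24, 2.44], [-1.37, 4.51], [0.17, 1.92], [-2.96, 2.96]. Speed limits (rad/s): [2.39, 2.39, 3.14, 3.14, 3.14, 3.14, 3.14].

### API

Orientations are given as a unit quaternion [w, x, y, z].
In Python, from station import monitor, cams, bot, finder gives the robot as it stands.
- The arm moves only by the tool jog_arm, never from a script. Its argument "plan" is a list of rows, each an object of numbers: "x", "y", "z": the shift along the tool's x, y, z as a fraction of full scale; "wx", "wy", "wz": the turn, a rotation vector about the tool's x, y, z as a fraction of full scale. A call has 1 to 12 rows; each row is the pose to reach, as a shift and turn from the pose measured when the call began, along the tool's axes at that moment, turning the shorter way round; what a row does not reach only later rows make up. Full scale, the value 1, is 20 cm for a shift and 180 degrees for a turn. A row lasts 1/12 s, in which the tool goes at most 41.7 mm and 7.16 degrees, less where a joint would pass 70% of its speed; a pose out of reach is approached as far as the arm can. A call with a number of a shift or a turn outside -1 to 1 is refused whole. A call with a gripper value outside its range is refused whole. "hand" is the opening, from -1 (shut) to 1 (fully open), set as the call begins (left out, the last holds). The fingers move at their own pace and stop on an object; "grip_force" is the grip in N (left out, the last holds). Time passes only in rows, so rows that repeat a pose let the fingers close. It gives the time, the measured TCP pose, the force and the opening at its end, in the units of the state.
- monitor.get_obs(): the state, without advancing time (a new reading comes with each control period).
- cams.read_camera(name): name is "scene" or "side" or "wrist"; returns the picture (480x640x3 uint8, red, green, blue); there is no depth.
- cams.get_calibration(name): a dict with "fx", "fy", "cx", "cy" (pixels), "extrinsics" (4x4, takes a point from world to camera coordinates). Camera axes: x right, y down, z forward; pixel columns grow to the right and rows downward; lengths in m; the calibration is good to about 2 mm. A picture is of the moment at which its call begins: read the wrist's pose just before it. get_calibration takes no time and is no camera call; for the wrist camera it gives the pose at the moment of the call.
- bot.hand_in(): hands the job in, once; it reports no verdict.
Trained networks look in the newest picture that a camera, given by its name, has taken for a name from the list of things; names that differ only in an ending like _2 or _b are one class to them, and where a whole thing is asked for, a point or a joint stands for the part that bears it (a point fixed in the world has none). Each returns a list of dicts, best first, with "confidence" (0 to 1); they miss things now and then, are a little off and sometimes report something else, mostly with a low value. They report only what shows in the picture. A call takes as long as a camera call.
- finder.find_in(camera, target): "bbox" ([left, top, width, height] in pixels, round what is visible of it).
- finder.place_of(camera, target): "location" ([column, row] in pixels: a listed point, or the origin of a listed thing).
The state is a dict: "t": time; "q": joint angles; "joint_vel": joint speeds; "joint_torque": joint torques, N m; "eef_pos": TCP position; "tool_rot": TCP orientation; "contact_force": force on the tool from outside, world axes, zero at the start; "torque": the same for the moment, N m; "gripper_width": opening from 0.0 (shut) to 1.0 (fully open).
Only numpy, scipy, OpenCV 4.12 (cv2) and the standard library are available. Lean on these libraries where they do the work, as an engineer would, in place of code of your own. Each camera call takes 0.05 s, during which the arm holds its last target. There are 200 camera calls.

## Working session

There is one attempt and no reset: what is moved stays moved. The work goes in short steps, Python scripts to look and compute and a tool call to move; the robot and the scene stay as the last step left them, time stands still between calls to the robot, and variables do not carry over. Pictures are saved under pics/ and viewed, about 8 in all and at most 12, crops included, and the job is handed in when it is done.

Besides the shell and the picture viewer there is one more tool, called in YAML: its name, and indented under it one key for each argument. jog_arm: Moves the arm, as the interface text tells. Shift numbers are shares of 20 cm and turn numbers shares of 180 degrees, none past 1 either way. Its arguments: {"type":"object","properties":{"plan":{"type":"array","items":{"type":"object","properties":{"x":{"type":"number","minimum":-1,"maximum":1},"y":{"type":"number","minimum":-1,"maximum":1},"z":{"type":"number","minimum":-1,"maximum":1},"wx":{"type":"number","minimum":-1,"maximum":1},"wy":{"type":"number","minimum":-1,"maximum":1},"wz":{"type":"number","minimum":-1,"maximum":1}}}},"hand":{"type":"number"},"grip_force":{"type":"number"}},"required":["plan"]}

```bash
ls; mkdir -p pics
cat > h.py <<'E'
import numpy as np, cv2
from station import monitor, cams, bot, finder
def P(name):
    c=cams.get_calibration(name); K=np.array([[c['fx'],0,c['cx']],[0,c['fy'],c['cy']],[0,0,1.]])
    return K@np.array(c['extrinsics'])[:3]
def proj(M,p):
    q=M@np.r_[p,1]; return q[:2]/q[2]
def tri(Ms,uvs):
    A=[]
    for M,(u,v) in zip(Ms,uvs): A+=[u*M[2]-M[0],v*M[2]-M[1]]
    x=np.linalg.svd(np.array(A))[2][-1]; return x[:3]/x[3]
def snap(name,f=None):
    im=cams.read_camera(name)
    if f: cv2.imwrite('pics/'+f,cv2.cvtColor(im,cv2.COLOR_RGB2BGR))
    return im
E
python3 - <<'E'
from h import *
o=monitor.get_obs(); print(o['t'],o['eef_pos'],o['tool_rot'],o['contact_force'])
a=snap('scene');b=snap('side')
cv2.imwrite('pics/a.png',cv2.resize(cv2.cvtColor(a,4),None,fx=1,fy=1)); cv2.imwrite('pics/b.png',cv2.cvtColor(b,4))
Ms={n:P(n) for n in('scene','side')}
for t in ['wheel_centre','push_peg','thumb_bar','pawl_hinge','unit','tee','valve','gauge','air_cylinder','screwdriver','limit_switch','oil_bowl']:
    r={n:finder.place_of(n,t) for n in Ms}
    s=[ (np.round(r[n][0]['location'],1).tolist(),round(r[n][0]['confidence'],2)) if r[n] else None for n in Ms]
    print(t,s, np.round(tri(list(Ms.values()),[x[0] for x in s]),4) if all(s) else '')
E
```

```text
pics
0.0 [0.2950811  0.60642513 0.23031409] [-1.41353262e-04  2.24493931e-01  9.74475042e-01 -9.20527297e-04] [-0.81327698  0.00907159  0.56038572]
wheel_centre [([379.3, 281.4], 0.81), None] 
push_peg [([377.2, 279.8], 0.82), None] 
thumb_bar [([346.0, 253.3], 0.69), None] 
pawl_hinge [([342.4, 260.8], 0.9), None] 
unit [([373.6, 308.4], 0.93), None] 
tee [([391.3, 334.8], 0.62), None] 
valve [([446.4, 344.7], 0.74), ([266.7, 405.9], 0.58)] [0.4621 0.327  0.0033]
gauge [([367.4, 352.7], 0.7), None] 
air_cylinder [([287.6, 311.5], 0.65), None] 
screwdriver [([281.5, 174.9], 0.81), ([435.6, 212.7], 0.48)] [ 0.3607 -0.4056 -0.0037]
limit_switch [([516.4, 369.1], 0.91), None] 
oil_bowl [([233.7, 191.9], 0.81), None]
```

View pics/a.png

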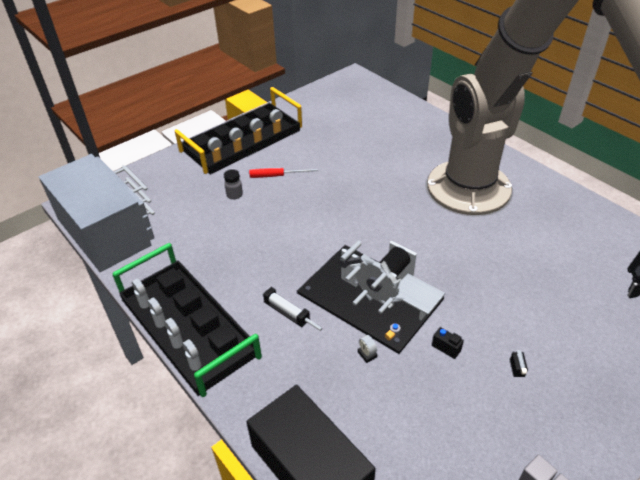

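View pics/b.png

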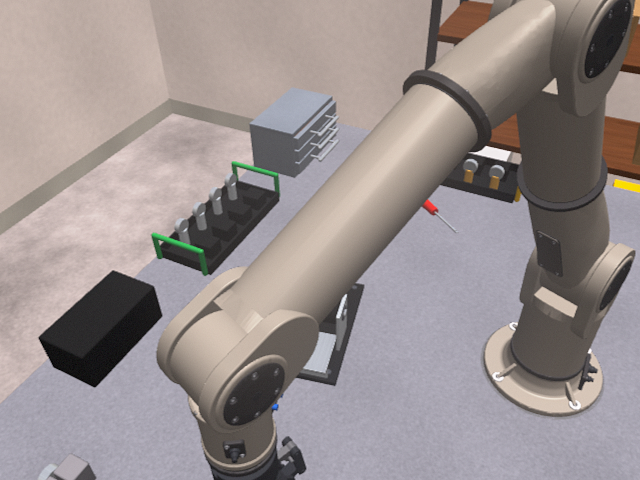

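Scene view: the unit is centred near (372,295), with the wheel and pegs at (378,282), the pawl at (345,255) and the gauge at (367,350) in front of the pegged face. In the side view the arm hides the unit.

```bash
cat >> h.py <<'E'
def ray(M,uv,z):
    # intersection with plane z
    A=M[:,:3];b=M[:,3]
    d=np.linalg.solve(A,np.r_[uv,1]); c=-np.linalg.solve(A,b)
    return c+d*(z-c[2])/d[2]
E
python3 - <<'E'
from h import *
snap('scene')
M=P('scene')
for t,z in dict(wheel_centre=.095,push_peg=.14,thumb_bar=.178,pawl_hinge=.1,unit=0,tee=.012,valve=0,gauge=0,air_cylinder=0,limit_switch=0,oil_bowl=0).items():
    r=finder.place_of('scene',t); 
    if r: print(t,np.round(r[0]['location'],1),np.round(ray(M,r[0]['location'],z),3))
from scipy.spatial.transform import Rotation as R
o=monitor.get_obs(); q=o['tool_rot']; print(R.from_quat(np.roll(q,-1)).as_matrix().round(3))
C=cams.get_calibration('wrist'); E=np.array(C['extrinsics']);print(C['fx'],(-E[:3,:3].T@E[:3,3]).round(3),E[:3,:3].round(3))
print((-np.linalg.solve(M[:,:3],M[:,3])).round(3))
E
```

```text
thumb_bar [349.3 252.4] [0.546 0.096 0.178]
pawl_hinge [344.2 260.1] [0.52  0.051 0.1  ]
unit [375.8 307.6] [0.502 0.143 0.   ]
tee [392.5 337.5] [0.54  0.234 0.012]
valve [445.8 345.5] [0.46  0.321 0.   ]
gauge [366.7 354.5] [0.607 0.224 0.   ]
air_cylinder [286.  314.4] [0.672 0.021 0.   ]
limit_switch [516.8 370.3] [0.395 0.461 0.   ]
oil_bowl [234.3 194.2] [ 0.519 -0.417  0.   ]
[[-0.899  0.438  0.   ]
 [ 0.438  0.899  0.   ]
 [ 0.     0.    -1.   ]]
389.6091346890361 [0.227 0.639 0.374] [[ 0.438  0.899 -0.001]
 [ 0.858 -0.418  0.298]
 [ 0.267 -0.132 -0.955]]
[1.143 0.742 1.082]
```

```bash
cat >> h.py <<'E'
from scipy.spatial.transform import Rotation as R
def unit(O,yaw): # unit->world matrix
    c,s=np.cos(yaw),np.sin(yaw); return np.array([[c,-s,0,O[0]],[s,c,0,O[1]],[0,0,1,0],[0,0,0,1.]])
def to(T,pu,yaw):
    """tool numbers to reach unit point pu, tool down, tool y along -unit x? (tool x = +unit y)"""
    o=monitor.get_obs(); Rt=R.from_quat(np.roll(o['tool_rot'],-1)).as_matrix()
    p=(T@np.r_[pu,1])[:3]; u=T[:3,:3]
    G=np.c_[u[:,1],u[:,0],-u[:,2]]
    d=Rt.T@(p-o['eef_pos']); w=R.from_matrix(Rt.T@G).as_rotvec()
    print('t',round(o['t'],2),'shift',(d/.2).round(3),'turn',(w/np.pi).round(4),'target',p.round(4),'now_u',((np.linalg.inv(T)@np.r_[o['eef_pos'],1])[:3]*1e3).round(1),'F_u',(u.T@o['contact_force']).round(2))
E
python3 - <<'E'
from h import *
M=P('scene')
w=ray(M,[379.3,281.4],.095);h=ray(M,[343.5,260.4],.1);print(w,h)
d=w-h;yaw=np.arctan2(-d[0],d[1]);print(yaw,np.hypot(*d[:2]))
T=unit(w,yaw);to(T,[.035,0,.36],yaw)
E
```

```text
[0.50132456 0.14694728 0.095     ] [0.52148046 0.05044919 0.1       ]
0.2059130712178509 0.09858063520671996
t 1.9 shift [-2.071 -1.511 -0.644] turn [ 0.     -0.      0.2903] target [0.5356 0.1541 0.36  ] now_u [-107.6  492.5  231.3] F_u [-0.04  0.52 -0.75]
```

jog_arm:
  plan:
    - {"z":-0.3}
    - {"x":-0.3,"y":-0.25,"z":-0.6,"wz":0.07}
    - {"x":-0.6,"y":-0.5,"z":-0.65,"wz":0.14}
    - {"x":-0.9,"y":-0.7,"z":-0.65,"wz":0.2}
    - {"x":-0.9,"y":-0.7,"z":-0.65,"wz":0.25}
    - {"x":-0.9,"y":-0.7,"z":-0.65,"wz":0.28}
    - {"x":-0.9,"y":-0.7,"z":-0.65,"wz":0.28}
    - {"x":-0.9,"y":-0.7,"z":-0.65,"wz":0.28}
    - {"x":-0.9,"y":-0.7,"z":-0.65,"wz":0.28}
    - {"x":-0.9,"y":-0.7,"z":-0.65,"wz":0.28}
  hand: -1

```text
invalid input at $.plan[0]: expected keys x, y, z, wx, wy, wz
```

jog_arm:
  plan:
    - {"x":0,"y":0,"z":-0.3,"wx":0,"wy":0,"wz":0}
    - {"x":-0.3,"y":-0.25,"z":-0.6,"wx":0,"wy":0,"wz":0.07}
    - {"x":-0.6,"y":-0.5,"z":-0.65,"wx":0,"wy":0,"wz":0.14}
    - {"x":-0.9,"y":-0.7,"z":-0.65,"wx":0,"wy":0,"wz":0.2}
    - {"x":-0.9,"y":-0.7,"z":-0.65,"wx":0,"wy":0,"wz":0.25}
    - {"x":-0.9,"y":-0.7,"z":-0.65,"wx":0,"wy":0,"wz":0.28}
    - {"x":-0.9,"y":-0.7,"z":-0.65,"wx":0,"wy":0,"wz":0.29}
    - {"x":-0.9,"y":-0.7,"z":-0.65,"wx":0,"wy":0,"wz":0.29}
    - {"x":-0.9,"y":-0.7,"z":-0.65,"wx":0,"wy":0,"wz":0.29}
    - {"x":-0.9,"y":-0.7,"z":-0.65,"wx":0,"wy":0,"wz":0.29}
  hand: -1

```text
t: 2.73
eef_pos: [0.3963, 0.4017, 0.3619]
tool_rot: [-0.0, 0.631, 0.775, 0.001]
contact_force: [0.2, 0.2, -0.1]
gripper_width: 0.001
```

```bash
python3 -c "
from h import *
to(unit([.5013,.1469],.206),[.035,0,.36],0)"
```

```text
t 2.73 shift [-1.354  0.431  0.008] turn [ 0.0002 -0.0003 -0.0006] target [0.5356 0.1541 0.36  ] now_u [-50.6 270.9 361.9] F_u [ 0.26  0.12 -0.06]
```

jog_arm:
  plan:
    - {"x":-0.25,"y":0.1,"z":0,"wx":0,"wy":0,"wz":0}
    - {"x":-0.5,"y":0.2,"z":0,"wx":0,"wy":0,"wz":0}
    - {"x":-0.75,"y":0.3,"z":0,"wx":0,"wy":0,"wz":0}
    - {"x":-1,"y":0.43,"z":0,"wx":0,"wy":0,"wz":0}
    - {"x":-1,"y":0.43,"z":0,"wx":0,"wy":0,"wz":0}

```text
t: 3.15
eef_pos: [0.5154, 0.2304, 0.3618]
tool_rot: [-0.0, 0.63, 0.777, 0.001]
contact_force: [0.3, 1.0, -0.3]
gripper_width: -0.0
```

jog_arm:
  plan:
    - {"x":-0.2,"y":0,"z":0,"wx":0,"wy":0,"wz":0}
    - {"x":-0.35,"y":0,"z":0,"wx":0,"wy":0,"wz":0}
    - {"x":-0.35,"y":0,"z":0,"wx":0,"wy":0,"wz":0}
    - {"x":-0.35,"y":0,"z":0,"wx":0,"wy":0,"wz":0}

```text
t: 3.48
eef_pos: [0.5303, 0.1602, 0.3618]
tool_rot: [-0.0, 0.631, 0.776, 0.001]
contact_force: [-0.3, 1.1, -0.1]
gripper_width: -0.002
```

Run:
```python
from h import *
to(unit([.5013,.1469],.206),[.035,0,.36],0)
M=P('wrist');snap('wrist','c.png')
MS=P('scene');snap('scene'); 
for t,z in dict(wheel_centre=.095,push_peg=.14,thumb_bar=.178,pawl_hinge=.1,unit=0,tee=.012,gauge=0).items():
    r=finder.place_of('wrist',t); s=finder.place_of('scene',t)
    print(t,[(np.round(a[0]['location'],1),round(a[0]['confidence'],2)) if a else None for a in(r,s)],
     np.round(ray(M,r[0]['location'],z),4) if r else '', np.round(tri([M,MS],[r[0]['location'],s[0]['location']]),4) if r and s else '')
```

```text
t 3.48 shift [-0.035  0.02   0.009] turn [ 0.0003 -0.0004 -0.0001] target [0.5356 0.1541 0.36  ] now_u [ 31.1   7.1 361.8] F_u [-0.1   1.1  -0.07]
wheel_centre [(array([295.5, 205.6]), 0.81), (array([376.3, 280.5]), 0.7)] [0.5033 0.1422 0.095 ] [0.504  0.1409 0.0946]
push_peg [(array([323.1, 198.4]), 0.79), (array([377.2, 280.8]), 0.97)] [0.5289 0.1644 0.14  ] [0.5282 0.1646 0.1325]
thumb_bar [(array([323.3, 286.1]), 0.71), (array([376.2, 307.8]), 0.75)] [0.544  0.0924 0.178 ] [0.542  0.1422 0.0735]
pawl_hinge [(array([297.2, 284.7]), 0.6), (array([344.8, 258.1]), 0.8)] [0.5219 0.0544 0.1   ] [0.5226 0.0575 0.113 ]
unit [(array([301.5, 194.4]), 0.69), (array([368.6, 309.6]), 0.55)] [0.5057 0.1373 0.    ] [ 0.5085  0.1294 -0.016 ]
tee [(array([333. , 128.6]), 0.92), (array([394.6, 335.8]), 0.51)] [0.5282 0.2267 0.012 ] [0.5273 0.228  0.0006]
gauge [(array([392.2, 146.1]), 0.66), (array([367.9, 353.1]), 0.94)] [0.6061 0.221  0.    ] [0.6044 0.2229 0.0017]
```

View pics/c.png

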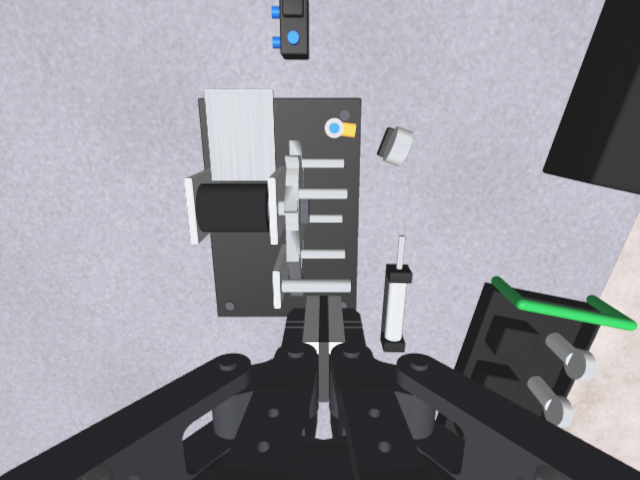

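Wrist view: pegged-face pegs run level at rows 163, 194 (push peg), 218 and 254, ending near column 345. The thumb bar is at row 286 (columns 282–350), and the plate corners are at (198,99), (361,98) and (218,316). The finger edge is just below the bar.

Run:
```python
from h import *
from scipy.optimize import least_squares
M=P('wrist'); MS=P('scene')
pl=[([.075,.115,.012],(361,98)),([-.12,.115,.012],(199,99)),([-.12,-.175,.012],(218,316)),([.054,-.054,.178],(350.5,286.5))]
pe=[(0,(347,194)),(90,(344,163.5)),(180,(342,218.5)),(270,(345,254.5))]
def pts(x):
    T=unit(x[:2],x[2]); ph=x[3]
    L=[(p,uv) for p,uv in pl]+[([.052,.05*np.sin(ph+np.radians(a)),.095+.05*np.cos(ph+np.radians(a))],uv) for a,uv in pe]
    return np.array([proj(M,(T@np.r_[p,1])[:3])-uv for p,uv in L])
r=least_squares(lambda x:pts(x).ravel(),[.503,.142,.206,.45],loss='soft_l1')
print(r.x,np.degrees(r.x[3]));print(pts(r.x).round(1))
T=unit(r.x[:2],r.x[2])
iT=np.linalg.inv(T)
print('peg y,z',50*np.sin(r.x[3]),95+50*np.cos(r.x[3]))
for n,p in dict(tee=[.5282,.2267,0],gauge=[.606,.221,0],valve=[.46,.321,0],cyl=[.672,.021,0]).items(): print(n,(iT@np.r_[p,1])[:3].round(3))
for n,p in dict(wc=[.0,0,.095],h=[0,-.089,.1],tb=[.03,-.054,.178],peg=[.029,.05*np.sin(r.x[3]),.095+.05*np.cos(r.x[3])]).items(): print(n,proj(M,(T@np.r_[p,1])[:3]),proj(MS,(T@np.r_[p,1])[:3]))
to(T,[.034,-.02,.25],0)
```

```text
[0.50393042 0.14124155 0.2091915  0.47591859] 27.26812680908158
[[ 0.5  0.1]
 [-1.5 -0.5]
 [-0.4  1.3]
 [ 0.1 -0.8]
 [ 0.3  0.4]
 [-0.1  0.2]
 [ 0.3  0.3]
 [ 0.  -0.3]]
peg y,z 22.907757638720312 139.44361191403834
tee [0.041 0.079 0.   ]
gauge [0.116 0.057 0.   ]
valve [-0.006  0.185  0.   ]
cyl [ 0.139 -0.153  0.   ]
wc [296.00728647 208.12734948] [376.65518603 280.52666316]
h [297.51537358 286.38243152] [344.28397546 261.49179643]
tb [324.25406052 285.75876672] [349.41971684 251.71614856]
peg [322.9759379 194.4264447] [378.8765732  279.69005537]
t 4.28 shift [-0.174  0.022  0.559] turn [ 0.0002 -0.0004 -0.0005] target [0.5413 0.1287 0.25  ] now_u [ 29.7  14.8 361.7] F_u [-0.59  0.02 -0.13]
```

jog_arm:
  plan:
    - {"x":-0.1,"y":0.032,"z":0.15,"wx":0,"wy":0,"wz":0}
    - {"x":-0.174,"y":0.032,"z":0.3,"wx":0,"wy":0,"wz":0}
    - {"x":-0.174,"y":0.032,"z":0.45,"wx":0,"wy":0,"wz":0}
    - {"x":-0.174,"y":0.032,"z":0.6,"wx":0,"wy":0,"wz":0}
    - {"x":-0.174,"y":0.032,"z":0.7,"wx":0,"wy":0,"wz":0}
    - {"x":-0.174,"y":0.032,"z":0.8,"wx":0,"wy":0,"wz":0}
    - {"x":-0.174,"y":0.032,"z":0.88,"wx":0,"wy":0,"wz":0}
    - {"x":-0.174,"y":0.032,"z":0.9,"wx":0,"wy":0,"wz":0}
    - {"x":-0.174,"y":0.032,"z":0.9,"wx":0,"wy":0,"wz":0}
    - {"x":-0.174,"y":0.032,"z":0.9,"wx":0,"wy":0,"wz":0}

```text
t: 5.12
eef_pos: [0.5439, 0.1294, 0.1824]
tool_rot: [0.0, 0.63, 0.777, 0.001]
contact_force: [0.3, -0.6, 0.2]
gripper_width: 0.003
```

```bash
cat >> h.py <<'E'
T=unit([.5039,.1412],.2092)
E
python3 - <<'E'
from h import *
to(T,[.036,-.02,.166],0)
snap('wrist','d.png')
E
```

```text
t 5.12 shift [-0.001 -0.004  0.082] turn [ 0.0005 -0.0004 -0.0005] target [0.5433 0.1291 0.166 ] now_u [ 36.7 -19.8 182.4] F_u [ 0.21 -0.66  0.19]
```

View pics/d.png

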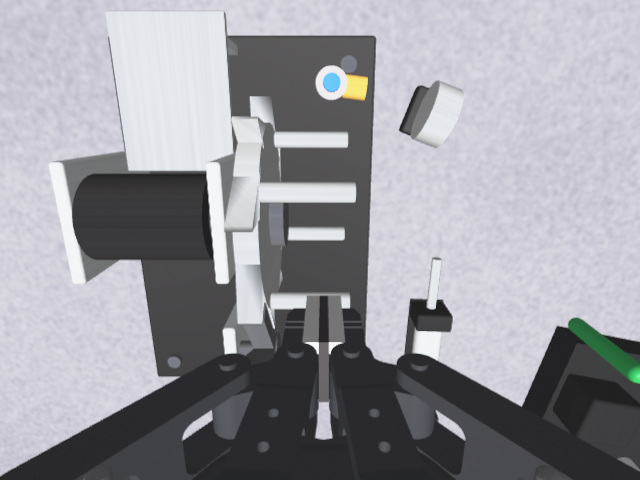

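The fingertip is between the push peg (row 192) and the bar, which the fingers hide below row 300. It has clear space on both sides, so I'll descend and push the bar.

jog_arm:
  plan:
    - {"x":0,"y":0,"z":0.05,"wx":0,"wy":0,"wz":0}
    - {"x":0,"y":0,"z":0.08,"wx":0,"wy":0,"wz":0}
    - {"x":-0.03,"y":0,"z":0.08,"wx":0,"wy":0,"wz":0}
    - {"x":-0.06,"y":0,"z":0.08,"wx":0,"wy":0,"wz":0}
    - {"x":-0.08,"y":0,"z":0.08,"wx":0,"wy":0,"wz":0}
    - {"x":-0.1,"y":0,"z":0.08,"wx":0,"wy":0,"wz":0}
    - {"x":-0.12,"y":0,"z":0.08,"wx":0,"wy":0,"wz":0}
    - {"x":-0.14,"y":0,"z":0.08,"wx":0,"wy":0,"wz":0}
    - {"x":-0.17,"y":0,"z":0.08,"wx":0,"wy":0,"wz":0}
    - {"x":-0.2,"y":0,"z":0.08,"wx":0,"wy":0,"wz":0}

```text
t: 6.0
eef_pos: [0.5527, 0.09, 0.1669]
tool_rot: [0.0, 0.63, 0.777, 0.002]
contact_force: [0.3, 0.2, 0.6]
gripper_width: 0.0
```

```bash
python3 -c "
from h import *
to(T,[.036,-.105,.166],0)"
```

```text
t 6.0 shift [-0.224 -0.005  0.004] turn [ 0.0009 -0.0005 -0.0004] target [0.5609 0.046  0.166 ] now_u [ 37.1 -60.3 166.9] F_u [0.29 0.11 0.63]
```

jog_arm:
  plan:
    - {"x":-0.02,"y":0,"z":0,"wx":0,"wy":0,"wz":0}
    - {"x":-0.045,"y":0,"z":0,"wx":0,"wy":0,"wz":0}
    - {"x":-0.07,"y":0,"z":0,"wx":0,"wy":0,"wz":0}
    - {"x":-0.095,"y":0,"z":0,"wx":0,"wy":0,"wz":0}
    - {"x":-0.12,"y":0,"z":0,"wx":0,"wy":0,"wz":0}
    - {"x":-0.145,"y":0,"z":0,"wx":0,"wy":0,"wz":0}
    - {"x":-0.17,"y":0,"z":0.01,"wx":0,"wy":0,"wz":0}
    - {"x":-0.2,"y":0,"z":0.02,"wx":0,"wy":0,"wz":0}
    - {"x":-0.23,"y":0,"z":0.04,"wx":0,"wy":0,"wz":0}
    - {"x":-0.25,"y":0,"z":0.06,"wx":0,"wy":0,"wz":0}
    - {"x":-0.25,"y":0,"z":0.06,"wx":0,"wy":0,"wz":0}
    - {"x":-0.25,"y":0,"z":0.06,"wx":0,"wy":0,"wz":0}

```text
t: 7.0
eef_pos: [0.5628, 0.0408, 0.1544]
tool_rot: [0.0, 0.63, 0.776, 0.001]
contact_force: [0.0, -0.1, 0.6]
gripper_width: -0.002
```

```bash
python3 -c "
from h import *
to(T,[.036,.05,.25],0)"
```

```text
t 7.0 shift [ 0.803 -0.004 -0.477] turn [ 0.0006 -0.0005 -0.0006] target [0.5287 0.1976 0.25  ] now_u [  36.7 -110.5  154.4] F_u [ 0.01 -0.06  0.58]
```

jog_arm:
  plan:
    - {"x":0,"y":0,"z":-0.15,"wx":0,"wy":0,"wz":0}
    - {"x":0,"y":0,"z":-0.3,"wx":0,"wy":0,"wz":0}
    - {"x":0.1,"y":0,"z":-0.45,"wx":0,"wy":0,"wz":0}
    - {"x":0.25,"y":0,"z":-0.48,"wx":0,"wy":0,"wz":0}
    - {"x":0.4,"y":0,"z":-0.48,"wx":0,"wy":0,"wz":0}
    - {"x":0.55,"y":0,"z":-0.48,"wx":0,"wy":0,"wz":0}
    - {"x":0.7,"y":0,"z":-0.48,"wx":0,"wy":0,"wz":0}
    - {"x":0.82,"y":0,"z":-0.48,"wx":0,"wy":0,"wz":0}
    - {"x":0.82,"y":0,"z":-0.48,"wx":0,"wy":0,"wz":0}
    - {"x":0.82,"y":0,"z":-0.48,"wx":0,"wy":0,"wz":0}
    - {"x":0.82,"y":0,"z":-0.48,"wx":0,"wy":0,"wz":0}

```text
t: 7.92
eef_pos: [0.529, 0.2006, 0.2507]
tool_rot: [0.0, 0.63, 0.776, 0.001]
contact_force: [-0.1, -0.3, -0.2]
gripper_width: -0.002
```

Run:
```python
from h import *
to(T,[.036,.052,.13],0)
a=snap('scene'); w=snap('wrist')
a=cv2.resize(a[180:380,270:470],(480,480),interpolation=cv2.INTER_CUBIC); w=w[:, 60:380]
cv2.imwrite('pics/e.png',cv2.cvtColor(np.hstack([a,w]),4))
M=P('scene')
print('bar back end/scene', proj(M,(T@[.03,-.152,.157,1])[:3]), finder.place_of('scene','thumb_bar')[:1])
```

```text
t 7.92 shift [-0.005 -0.005  0.603] turn [ 0.0006 -0.0003 -0.0006] target [0.5283 0.1995 0.13  ] now_u [ 36.8  52.9 250.7] F_u [-0.15 -0.27 -0.16]
bar back end/scene [313.64708892 239.44554645] [{'location': [315.3, 241.3], 'confidence': 0.95}]
```

View pics/e.png

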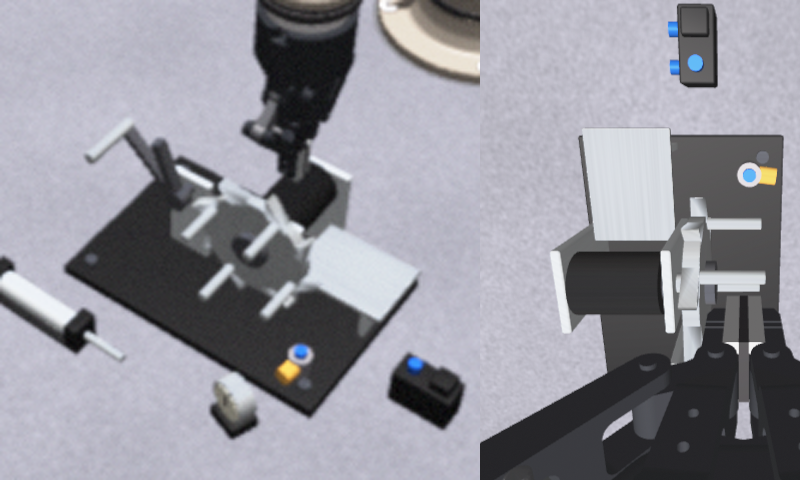

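Thrown back: the bar is at about (110,140) in the left crop, and the finder puts it within 3 px of the predicted thrown-back position. The finger stands on the +y side of the push peg, so I'll descend and push the peg partway.

jog_arm:
  plan:
    - {"x":0,"y":0,"z":0.15,"wx":0,"wy":0,"wz":0}
    - {"x":0,"y":0,"z":0.3,"wx":0,"wy":0,"wz":0}
    - {"x":0,"y":0,"z":0.45,"wx":0,"wy":0,"wz":0}
    - {"x":0,"y":0,"z":0.55,"wx":0,"wy":0,"wz":0}
    - {"x":0,"y":0,"z":0.61,"wx":0,"wy":0,"wz":0}
    - {"x":0,"y":0,"z":0.61,"wx":0,"wy":0,"wz":0}
    - {"x":0,"y":0,"z":0.61,"wx":0,"wy":0,"wz":0}
    - {"x":-0.02,"y":0,"z":0.61,"wx":0,"wy":0,"wz":0}
    - {"x":-0.035,"y":0,"z":0.61,"wx":0,"wy":0,"wz":0}
    - {"x":-0.05,"y":0,"z":0.61,"wx":0,"wy":0,"wz":0}
    - {"x":-0.065,"y":0,"z":0.61,"wx":0,"wy":0,"wz":0}
    - {"x":-0.08,"y":0,"z":0.61,"wx":0,"wy":0,"wz":0}

```text
t: 9.07
eef_pos: [0.5332, 0.186, 0.1299]
tool_rot: [-0.0, 0.631, 0.776, 0.003]
contact_force: [-1.9, 6.8, 5.8]
gripper_width: -0.005
```

```bash
python3 -c "
from h import *
to(T,[.036,.010,.13],0)"
```

```text
t 9.07 shift [-0.139 -0.009 -0.001] turn [ 0.0013 -0.0013 -0.0011] target [0.537  0.1585 0.13  ] now_u [ 38.   37.7 129.9] F_u [-0.45  7.03  5.84]
```

jog_arm:
  plan:
    - {"x":-0.015,"y":0,"z":-0.005,"wx":0,"wy":0,"wz":0}
    - {"x":-0.03,"y":0,"z":-0.01,"wx":0,"wy":0,"wz":0}
    - {"x":-0.045,"y":0,"z":-0.015,"wx":0,"wy":0,"wz":0}
    - {"x":-0.06,"y":0,"z":-0.02,"wx":0,"wy":0,"wz":0}
    - {"x":-0.075,"y":0,"z":-0.022,"wx":0,"wy":0,"wz":0}
    - {"x":-0.09,"y":0,"z":-0.025,"wx":0,"wy":0,"wz":0}
    - {"x":-0.105,"y":0,"z":-0.025,"wx":0,"wy":0,"wz":0}
    - {"x":-0.12,"y":0,"z":-0.025,"wx":0,"wy":0,"wz":0}
    - {"x":-0.135,"y":0,"z":-0.025,"wx":0,"wy":0,"wz":0}
    - {"x":-0.135,"y":0,"z":-0.025,"wx":0,"wy":0,"wz":0}

```text
t: 9.9
eef_pos: [0.5392, 0.1583, 0.1348]
tool_rot: [0.0, 0.631, 0.776, 0.003]
contact_force: [0.7, 0.9, 1.2]
gripper_width: 0.002
```

Run:
```python
from h import *
to(T,[.036,.001,.135],0)
w=snap('wrist','f.png');M=P('wrist')
for y in (-12,-8,-6,-4,0):
  z=95+np.sqrt(2500-y*y); print(y,proj(M,(T@[.052,y/1e3,z/1e3,1])[:3]).round(1))
```

```text
t 9.9 shift [-0.042 -0.01  -0.001] turn [ 0.0015 -0.001  -0.0015] target [0.5389 0.1497 0.135 ] now_u [ 38.1   9.4 134.8] F_u [0.89 0.68 1.19]
-12 [360.4 371.2]
-8 [360.8 363.8]
-6 [361.  359.9]
-4 [361.2 355.8]
0 [361.5 347.1]
```

View pics/f.png

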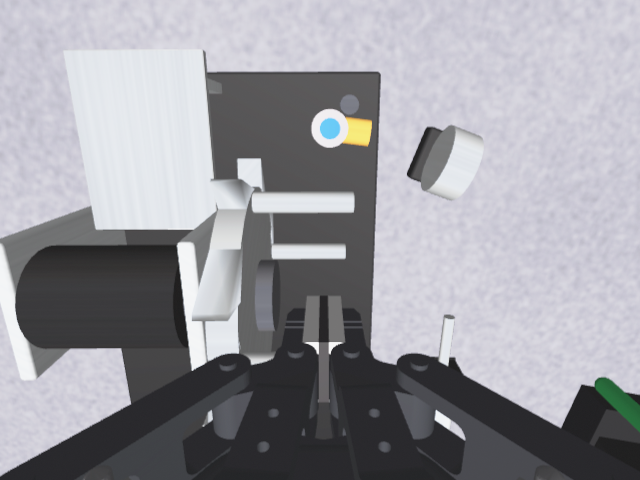

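Pegs at the +90° and +180° positions end at (353,202) and (345,251); I'll get the wheel angle from these.

```bash
cat >> h.py <<'E'
from scipy.optimize import least_squares
def wheel(M,obs):
    f=lambda x:np.concatenate([(proj(M,(T@[.052,.05*np.sin(x[0]+np.radians(a)),.095+.05*np.cos(x[0]+np.radians(a)),1])[:3])-uv)[1:] for a,uv in obs])
    r=least_squares(f,[0.]); return r.x[0],r.fun
E
python3 - <<'E'
from h import *
M=P('wrist')
p,f=wheel(M,[(90,(353,202.5)),(180,(345,251.5))]);print('phi',p,'wheel',.41-p,'peg y',50*np.sin(p),f)
E
```

```text
phi -0.13140081290545744 wheel 0.5414008129054574 peg y -6.551150383684575 [-2.46873134 -1.20829184]
```

jog_arm:
  plan:
    - {"x":-0.01,"y":0,"z":0,"wx":0,"wy":0,"wz":0}
    - {"x":-0.02,"y":0,"z":0,"wx":0,"wy":0,"wz":0}
    - {"x":-0.03,"y":0,"z":0,"wx":0,"wy":0,"wz":0}
    - {"x":-0.038,"y":0,"z":0,"wx":0,"wy":0,"wz":0}
    - {"x":-0.042,"y":0,"z":0,"wx":0,"wy":0,"wz":0}
    - {"x":-0.042,"y":0,"z":0,"wx":0,"wy":0,"wz":0}
    - {"x":-0.042,"y":0,"z":0,"wx":0,"wy":0,"wz":0}

```text
t: 10.53
eef_pos: [0.54, 0.1498, 0.1343]
tool_rot: [-0.0, 0.631, 0.776, 0.002]
contact_force: [-0.6, 3.3, -2.4]
gripper_width: 0.003
```

```bash
python3 -c "
from h import *
to(T,[.036,.02,.25],0)"
```

```text
t 10.53 shift [ 0.097 -0.005 -0.578] turn [ 0.0008 -0.0009 -0.0015] target [0.535  0.1682 0.25  ] now_u [ 37.1   0.9 134.3] F_u [ 0.1   3.33 -2.39]
```

jog_arm:
  plan:
    - {"x":0.04,"y":0,"z":0,"wx":0,"wy":0,"wz":0}
    - {"x":0.08,"y":0,"z":-0.05,"wx":0,"wy":0,"wz":0}
    - {"x":0.1,"y":0,"z":-0.2,"wx":0,"wy":0,"wz":0}
    - {"x":0.1,"y":0,"z":-0.38,"wx":0,"wy":0,"wz":0}
    - {"x":0.1,"y":0,"z":-0.55,"wx":0,"wy":0,"wz":0}
    - {"x":0.1,"y":0,"z":-0.6,"wx":0,"wy":0,"wz":0}
    - {"x":0.1,"y":0,"z":-0.6,"wx":0,"wy":0,"wz":0}
    - {"x":0.1,"y":0,"z":-0.6,"wx":0,"wy":0,"wz":0}

```text
t: 11.2
eef_pos: [0.5358, 0.1693, 0.2551]
tool_rot: [0.0, 0.631, 0.776, 0.003]
contact_force: [-0.5, -0.3, 0.3]
gripper_width: -0.001
```

Run:
```python
from h import *
to(T,[.036,-.19,.25],0)
w=snap('wrist','g.png');M=P('wrist')
for ph in (-.37,-.305,-.24): print(ph,[proj(M,(T@[.052,.05*np.sin(ph+a),.095+.05*np.cos(ph+a),1])[:3]).round(1).tolist() for a in np.radians([0,90,180,270])])
```

```text
t 11.2 shift [-1.054e+00 -1.000e-03  2.200e-02] turn [ 0.0013 -0.001  -0.0014] target [ 0.5786 -0.0372  0.25  ] now_u [ 37.1  20.8 255.1] F_u [-0.53 -0.21  0.27]
-0.37 [[346.0, 287.7], [344.9, 190.7], [340.6, 209.6], [341.4, 287.5]]
-0.305 [[346.1, 284.4], [344.6, 188.5], [340.6, 212.6], [341.6, 290.1]]
-0.24 [[346.3, 280.8], [344.4, 186.7], [340.5, 215.7], [341.8, 292.4]]
```

View pics/g.png

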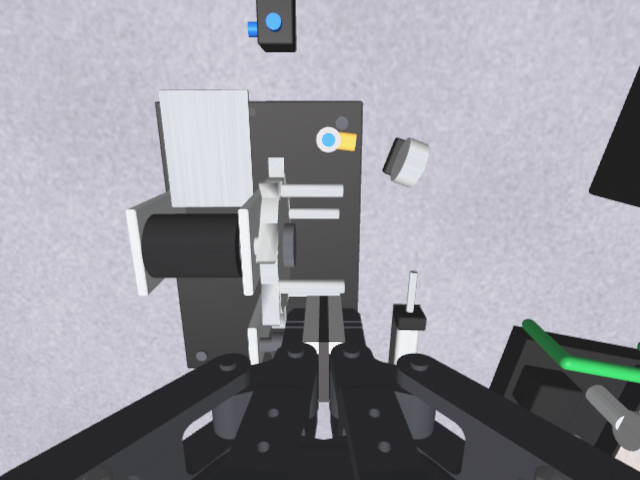

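Pegs end at rows 190, 214 and 287; the 24 px gap between the first two gives phi ≈ -0.305, so the wheel is at about +0.715, inside the seating range. Next I'll move behind the thrown-back bar.

jog_arm:
  plan:
    - {"x":-0.15,"y":0,"z":0,"wx":0,"wy":0,"wz":0}
    - {"x":-0.35,"y":0,"z":0,"wx":0,"wy":0,"wz":0}
    - {"x":-0.55,"y":0,"z":0,"wx":0,"wy":0,"wz":0}
    - {"x":-0.75,"y":0,"z":0,"wx":0,"wy":0,"wz":0}
    - {"x":-0.9,"y":0,"z":0,"wx":0,"wy":0,"wz":0}
    - {"x":-1,"y":0,"z":0,"wx":0,"wy":0,"wz":0}
    - {"x":-1,"y":0,"z":0,"wx":0,"wy":0,"wz":0}
    - {"x":-1,"y":0,"z":0,"wx":0,"wy":0,"wz":0}

```text
t: 11.92
eef_pos: [0.5749, -0.0281, 0.2519]
tool_rot: [-0.001, 0.632, 0.775, 0.0]
contact_force: [0.4, 0.4, 0.0]
gripper_width: 0.003
```

jog_arm:
  plan:
    - {"x":-0.06,"y":0,"z":0,"wx":0,"wy":0,"wz":0}
    - {"x":-0.09,"y":0,"z":0,"wx":0,"wy":0,"wz":0}
    - {"x":-0.09,"y":0,"z":0,"wx":0,"wy":0,"wz":0}
    - {"x":-0.09,"y":0,"z":0,"wx":0,"wy":0,"wz":0}

```text
t: 12.25
eef_pos: [0.5784, -0.0456, 0.2516]
tool_rot: [-0.001, 0.632, 0.775, 0.0]
contact_force: [-0.2, -0.6, 0.1]
gripper_width: -0.004
```

Run:
```python
from h import *
to(T,[.034,-.195,.147],0)
w=snap('wrist','i.png');M=P('wrist')
print(proj(M,(T@[.054,-.152,.157,1])[:3]).round(1),proj(M,(T@[.008,-.152,.157,1])[:3]).round(1))
```

```text
t 12.25 shift [0.015 0.    0.523] turn [-0.0005 -0.0007 -0.0024] target [ 0.5777 -0.0425  0.147 ] now_u [  34.1 -198.2  251.6] F_u [-0.33 -0.54  0.12]
[356.5 170.9] [280.5 171.5]
```

View pics/i.png

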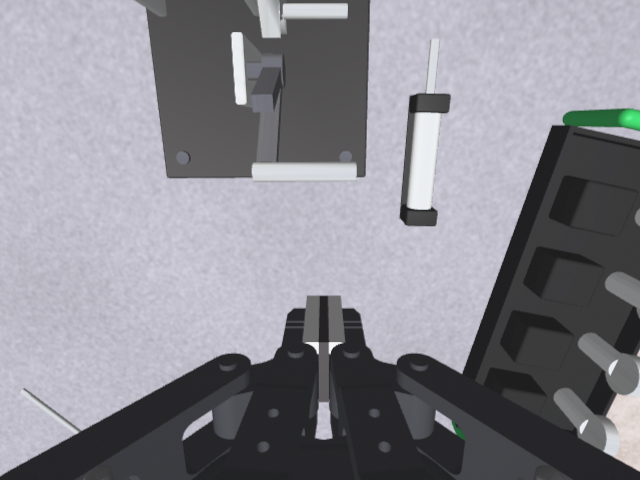

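The bar is at row 171, columns 253–356, exactly where predicted for thrown back. I'll descend behind it, then push +y following the arc.

jog_arm:
  plan:
    - {"x":0,"y":0,"z":0.15,"wx":0,"wy":0,"wz":0}
    - {"x":0,"y":0,"z":0.3,"wx":0,"wy":0,"wz":0}
    - {"x":0,"y":0,"z":0.45,"wx":0,"wy":0,"wz":0}
    - {"x":0,"y":0,"z":0.52,"wx":0,"wy":0,"wz":0}
    - {"x":0.03,"y":0,"z":0.52,"wx":0,"wy":0,"wz":0}
    - {"x":0.06,"y":0,"z":0.52,"wx":0,"wy":0,"wz":0}
    - {"x":0.09,"y":0,"z":0.52,"wx":0,"wy":0,"wz":0}
    - {"x":0.11,"y":0,"z":0.52,"wx":0,"wy":0,"wz":0}
    - {"x":0.12,"y":0,"z":0.52,"wx":0,"wy":0,"wz":0}

```text
t: 13.05
eef_pos: [0.5743, -0.0199, 0.1491]
tool_rot: [-0.001, 0.631, 0.775, 0.001]
contact_force: [0.5, -0.4, 0.2]
gripper_width: 0.0
```

jog_arm:
  plan:
    - {"x":0.025,"y":0,"z":0,"wx":0,"wy":0,"wz":0}
    - {"x":0.05,"y":0,"z":-0.015,"wx":0,"wy":0,"wz":0}
    - {"x":0.075,"y":0,"z":-0.035,"wx":0,"wy":0,"wz":0}
    - {"x":0.1,"y":0,"z":-0.055,"wx":0,"wy":0,"wz":0}
    - {"x":0.125,"y":0,"z":-0.07,"wx":0,"wy":0,"wz":0}
    - {"x":0.15,"y":0,"z":-0.08,"wx":0,"wy":0,"wz":0}
    - {"x":0.175,"y":0,"z":-0.09,"wx":0,"wy":0,"wz":0}
    - {"x":0.2,"y":0,"z":-0.1,"wx":0,"wy":0,"wz":0}
    - {"x":0.225,"y":0,"z":-0.11,"wx":0,"wy":0,"wz":0}
    - {"x":0.25,"y":0,"z":-0.115,"wx":0,"wy":0,"wz":0}
    - {"x":0.25,"y":0,"z":-0.115,"wx":0,"wy":0,"wz":0}

```text
t: 13.97
eef_pos: [0.5638, 0.0309, 0.1722]
tool_rot: [-0.001, 0.631, 0.776, 0.002]
contact_force: [-0.5, -1.2, 1.1]
gripper_width: 0.002
```

```bash
python3 -c "
from h import *
to(T,[.034,-.1,.168],0)"
```

```text
t 13.97 shift [ 0.102 -0.009  0.021] turn [ 0.0002 -0.0012 -0.001 ] target [0.5579 0.0504 0.168 ] now_u [  35.7 -120.4  172.2] F_u [-0.74 -1.04  1.09]
```

jog_arm:
  plan:
    - {"x":0.015,"y":0,"z":0,"wx":0,"wy":0,"wz":0}
    - {"x":0.03,"y":0,"z":0,"wx":0,"wy":0,"wz":0}
    - {"x":0.045,"y":0,"z":0,"wx":0,"wy":0,"wz":0}
    - {"x":0.06,"y":0,"z":0,"wx":0,"wy":0,"wz":0}
    - {"x":0.08,"y":0,"z":0,"wx":0,"wy":0,"wz":0}
    - {"x":0.1,"y":0,"z":0,"wx":0,"wy":0,"wz":0}
    - {"x":0.12,"y":0,"z":0,"wx":0,"wy":0,"wz":0}
    - {"x":0.14,"y":0,"z":0,"wx":0,"wy":0,"wz":0}
    - {"x":0.14,"y":0,"z":0,"wx":0,"wy":0,"wz":0}
    - {"x":0.14,"y":0,"z":0,"wx":0,"wy":0,"wz":0}
    - {"x":0.1,"y":0,"z":-0.05,"wx":0,"wy":0,"wz":0}
    - {"x":0.1,"y":0,"z":-0.2,"wx":0,"wy":0,"wz":0}

```text
t: 14.97
eef_pos: [0.5573, 0.048, 0.2098]
tool_rot: [-0.003, 0.631, 0.776, -0.002]
contact_force: [-0.4, 0.7, 0.2]
gripper_width: -0.002
```

jog_arm:
  plan:
    - {"x":0,"y":0,"z":-0.2,"wx":0,"wy":0,"wz":0}
    - {"x":0,"y":0,"z":-0.4,"wx":0,"wy":0,"wz":0}
    - {"x":0.2,"y":0,"z":-0.6,"wx":0,"wy":0,"wz":0}
    - {"x":0.4,"y":0,"z":-0.7,"wx":0,"wy":0,"wz":0}
    - {"x":0.6,"y":0,"z":-0.8,"wx":0,"wy":0,"wz":0}
    - {"x":0.65,"y":0,"z":-0.8,"wx":0,"wy":0,"wz":0}
    - {"x":0.65,"y":0,"z":-0.8,"wx":0,"wy":0,"wz":0}
    - {"x":0.65,"y":0,"z":-0.8,"wx":0,"wy":0,"wz":0}

```text
t: 15.63
eef_pos: [0.532, 0.1762, 0.3712]
tool_rot: [-0.003, 0.63, 0.777, -0.001]
contact_force: [0.2, -1.1, -0.6]
gripper_width: -0.0
```

Run:
```python
from h import *
to(T,[.036,.01,.36],0)
w=snap('wrist'); M=P('wrist')
cv2.imwrite('pics/j.png',cv2.resize(cv2.cvtColor(w[100:340,180:420],4),(600,600),interpolation=cv2.INTER_CUBIC))
for n,p in dict(end=[.054,-.054,.178],mid=[.03,-.054,.178]).items(): print(n,proj(M,(T@np.r_[p,1])[:3]).round(1))
for ph in (-.37,-.305,-.24): print(ph,[proj(M,(T@[.052,.05*np.sin(ph+a),.095+.05*np.cos(ph+a),1])[:3]).round(1).tolist() for a in np.radians([0,90,180,270])])
print(finder.place_of('wrist','thumb_bar')[:1],finder.place_of('wrist','push_peg')[:1])
```

```text
t 15.63 shift [-0.092  0.006  0.056] turn [-0.0016 -0.0009 -0.0005] target [0.537  0.1585 0.36  ] now_u [ 34.8  28.4 371.2] F_u [-0.01 -1.11 -0.57]
end [346.3 293.5]
mid [320.8 293.5]
-0.37 [[342.9, 245.3], [342.4, 176.6], [340.0, 193.1], [340.4, 251.6]]
-0.305 [[343.0, 242.7], [342.2, 175.1], [339.9, 195.4], [340.5, 253.3]]
-0.24 [[343.0, 240.0], [342.1, 173.9], [339.9, 197.8], [340.6, 254.9]]
[{'location': [318.8, 297.5], 'confidence': 0.83}] [{'location': [332.2, 137.6], 'confidence': 0.64}]
```

View pics/j.png

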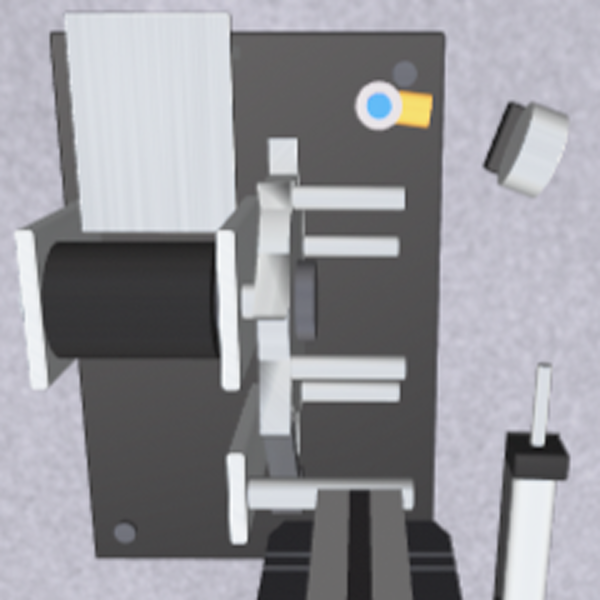

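Seated as it should be: the bar end is at row ≈297 and the pegs at ≈247, 179, 199 and 257. All rows carry the same ~3.7 px offset from prediction (the arm was still settling), so the pawl is at ≈0 and the wheel at ≈0.72. I'll confirm with a settled measurement and then hand in.

Run:
```python
from h import *
snap('scene');snap('wrist')
for c in('scene','wrist'):
    M=P(c)
    for t,p in dict(thumb_bar=[.03,-.054,.178],push_peg=[.029,-.0155,.1425],pawl_hinge=[0,-.089,.1]).items():
        r=finder.place_of(c,t)[:1]; print(c,t,[(np.round(x['location'],1),round(x['confidence'],2)) for x in r],proj(M,(T@np.r_[p,1])[:3]).round(1))
print(monitor.get_obs()['contact_force'])
print(bot.hand_in())
```

```text
scene thumb_bar [(array([348.6, 249.3]), 0.6)] [349.4 251.7]
scene push_peg [(array([363.6, 272.2]), 0.68)] [364.  270.7]
scene pawl_hinge [(array([344.3, 257.3]), 0.72)] [344.3 261.5]
wrist thumb_bar [(array([321.3, 292. ]), 0.62)] [321.2 293.9]
wrist push_peg [(array([317.7, 243.5]), 0.89)] [320.3 243.4]
wrist pawl_hinge [(array([330.7, 135.9]), 0.69)] [296.4 293. ]
[-0.20736346 -0.02889396 -0.56884996]
the job is handed in; nothing more can be done
None
```

The feeder is wound back one notch, with the pawl down in the next notch, and the job is handed in. No verdict came back. With the closed fingertip I pushed the thumb bar over until the pawl fell back to its stop. I then pushed the wheel back at its top peg and tipped the pawl down from behind the bar. The highest force I read at the end of a move was about 9 N, at first contact with the peg.

**Last checks:**
- **Wheel:** it sits at about +0.72 rad, having started at about -0.07. That is one notch of travel (0.785), and it lies inside the range where the pawl seats.
- **Pawl:** the bar is within about 3 px of its lowered position in both cameras, so the pawl is at about 0.
- **Loose parts:** the tee, gauge and air cylinder look undisturbed in the last wrist picture. I did not re-check the valve, limit switch, screwdriver and jar at the end, but the arm's path kept clear of them.
- **Arm:** it was clear of the unit at hand-in and touching nothing.

**Disagreements:**
- **Wrist picture:** the last one I viewed was about 4 px off in every row because the arm was still settling. The offset was gone in the settled check that followed.
- **Finder:** it misplaced the pawl hinge in the last wrist image, and earlier misplaced the push peg once. I ignored both results.

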